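# Lay out the film-loading kit before lights-out

### The arm

A 6-joint arm with a two-finger parallel gripper is mounted at the origin on the work surface. World frame = base frame: x ahead of the robot, y to its left, z up, the work surface at z = 0. Lengths are in m, angles in rad, forces in N, time in s.
With the tool pointing down it reaches from about 0.25 to 0.725 m from the base axis. Payload 4 kg.
Tool frame: the origin (TCP) lies between the finger pads; the fingertips stand 8 mm ahead of it and the grasp point (between the pads) lies 11 mm behind it; z points along the fingers, y is the line along which they close (so a half turn about z gives the same grasp; the last joint's range is limited). The gripper opens to 85 mm and grips with 20 to 120 N. Pads are 22 mm wide; open, the fingers measure 114 mm over their backs; the gripper's body (76 mm by 85 mm) begins 54 mm behind the grasp point. The pads swing forward as they close: fully open they stand 13 mm farther back than shut.
Start: joints at [-1.294, 0.241, 0.005, 1.335, 0, 1.571], TCP at [0.137, -0.481, 0.239] pointing down, gripper open.
Joint ranges: [-2.72, 2.72], [-1.05, 1.87], [-1.09, 1.28], [-1.99, 2.15], [-1.42, 1.44], [-3.14, 3.14]. Speed limits (rad/s): [2.79, 2.79, 3.14, 3.14, 3.14, 3.14].

### API

Orientations are given as a unit quaternion [x, y, z, w].
In Python, from workcell import status, viewer, bot gives the robot as it stands.
- The arm moves only by the tool servo_tool, never from a script. Its argument "commands" is a list of rows, each a list of 5 numbers: the finger opening in mm, from 0 to 85.4, then the shift along the tool's x, y, z in mm, then the turn about the tool's z in rad. A call has 1 to 20 rows; each row shifts and turns the commanded pose from where the row before left it, along the tool's axes as they then stand; what a row does not reach is not made up. A row lasts 1/8 s, in which the tool goes at most 62.5 mm and 10.7 degrees, less where a joint would pass 70% of its speed; a pose out of reach is approached as far as the arm can. A call is refused whole if a number of a shift passes 62.5 or a number of a turn 0.188, either way. A call with a gripper value outside its range is refused whole. The fingers move at their own pace and stop on an object; the grip force is fixed at half the most. Time passes only in rows, so rows that do not move let the fingers close. It gives the time, the measured TCP pose, the force, the opening and the grip force at its end, in the units of the state.
- status.get_obs(): the state, without advancing time (a new reading comes with each control period).
- viewer.camera(name): name is "side" or "top" or "wrist"; returns (picture, depth): 480x640x3 uint8, red, green, blue; 480x640 float32, m along the optical axis (not along the pixel's ray), 0 where there is no reading.
- viewer.get_calibration(name): a dict with "camera_matrix" (3x3 intrinsics, pixels), "R" (3x3) and "t" (3): a world point X has camera coordinates R X + t; the wrist camera has in their place "T_tool_cam" (4x4, takes a point from camera to tool coordinates, whose origin is the TCP and whose axes are the flange's). Camera axes: x right, y down, z forward; pixel columns grow to the right and rows downward; lengths in m; the calibration is good to about 2 mm. A picture is of the moment at which its call begins: read the wrist's pose just before it. get_calibration takes no time and is no camera call.
- bot.job_done(): hands the job in; it is judged then, once.
Trained networks look in the newest picture that a camera, given by its name, has taken for a name from the list of things; names that differ only in an ending like _2 or _b are one class to them, and where a whole thing is asked for, a point or a joint stands for the part that bears it (a point fixed in the world has none). Each returns a list of dicts, best first, with "p" (0 to 1); they miss things now and then, are a little off and sometimes report something else, mostly with a low value. They report only what shows in the picture. A call takes as long as a camera call. They do not tell look-alikes from the thing itself.
- viewer.masks_of(camera, label): "mask" (480x640 bool, what is visible of it) and "pixel" ([row, column] in pixels, amid what is visible of it).
- viewer.spot_point(camera, label): "pixel" ([row, column] in pixels: a listed point, or the origin of a listed thing).
The state is a dict: "clock": time; "joint_pos": joint angles; "joint_vel": joint speeds; "tau": joint torques, N m; "eef_pos": TCP position; "tool_rot": TCP orientation; "ft_force": force on the tool from outside, world axes, zero at the start; "ft_torque": the same for the moment, N m; "grip_width": finger opening in m; "grasp_force": force on a finger pad.
Only numpy, scipy, OpenCV 4.12 (cv2) and the standard library are available. Lean on these libraries where they do the work, as an engineer would, in place of code of your own. Each camera call takes 0.05 s, during which the arm holds its last target. There are 200 camera calls.

### The job

Lay the film-loading kit out on the steel tray so that it can be found by feel in the dark, setting each piece down upright and letting go of it before the next: first the black reel on the middle of the blue pad, then the green film cassette on the tray midway between the two pads, then the tall steel tank on the middle of the white pad, and last the yellow funnel, mouth down as it stands, over the cap on top of the tank to keep dust out. Leave the red blower, the thermometer clip and the amber bottle where they are.

Things in the scene. Friction and masses are not known exactly. Their poses are not given: they have to be found in the camera images.
- reel_mid (a point): Black plastic film reel lying flat, 74 mm tall in all: two flanges 90 mm across (the upper one's top is 45 mm above the underside) and, rising from it on the axis, a round centre column 24 mm across and 29 mm long, by which it is picked up from above. The point is on the axis, 37 mm above the underside; z along the axis, up. About 90 g.
- cassette_mid (a point): Green 35 mm film cassette standing on end: a green cylinder with black ends, 25 mm across and 46 mm tall, with a 10 mm wide, 4 mm high black spool nub on top (50 mm in all). The small grey film lip on its side is only seen and cannot be felt. The point is on the axis, 25 mm above the underside; z along the axis, up. About 30 g.
- tank_mid (a point): Stainless steel developing tank with its screw top on, 106 mm tall in all: a drum 89 mm across with a flat top 80 mm above the underside, and on the middle of it a round cap 46 mm across and 26 mm tall (it does not turn), by which it is picked up from above. The point is on the axis, 53 mm above the underside; z along the axis, up. About 300 g.
- funnel_mid (a point): Yellow plastic funnel standing on its mouth, spout up, 80 mm tall: mouth 74 mm across outside and 70 mm inside, 16 mm straight skirt, then a cone that narrows to a round spout 16 mm across, which runs from 50 to 80 mm above the mouth edge and is the place to grip. It is hollow below and fits loosely over the tank's cap, its mouth edge then resting on the tank's flat top. The point is on the axis, 40 mm above the mouth edge; z along the axis, towards the spout. About 30 g.
- tray: Fixed shallow steel tray, 136 mm along its x by 346 mm along its y; floor 3 mm thick, rim 10 mm above the counter. Origin: centre of its underside, which is also midway between the two pads; the pads lie on its y axis, 110 mm either side of the origin.
- pad_blue: Fixed blue round pad on the tray floor, 104 mm across, 3 mm thick, its top 6 mm above the counter. Origin: centre of its underside.
- pad_white: Fixed white round pad on the tray floor, 104 mm across, 3 mm thick, its top 6 mm above the counter. Origin: centre of its underside.
- blower: Red rubber bulb blower standing on its base with a thin black nozzle up, 54 mm across, 96 mm tall, loose; not to be moved. Origin: centre of its underside.
- clip: Chrome dial-thermometer clip lying flat beyond the tray, 85 mm long, 28 mm wide at the dial, 16 mm high, loose; not to be moved. Origin: on its underside, near the middle.
- chem: Amber bottle with a white cap and a paper label, 64 mm across, 130 mm tall, loose; not to be moved. Origin: centre of its underside.
Things that resemble listed ones, but are neither listed nor needed, are in the scene too. Leave any turquoise look-alike of the part that bears tank_mid alone.

How it is judged:
On the way, in this order (a step that is already met when the one before it is completed fails the run):
1. the reel stands released on the blue pad (horizontal distance between reel_mid and pad_blue below 0.015 m and height (world z) of reel_mid between 0.037 and 0.049 m and angle between reel_mid's own z axis and vertical below 0.12 rad and contact force between the fingers and reel below 0.05 N), for 0.2 s.
2. the cassette stands released midway between the pads, the reel still in place (horizontal distance between cassette_mid and tray below 0.015 m and height (world z) of cassette_mid between 0.022 and 0.034 m and angle between each of cassette_mid, reel_mid's own z axis and vertical below 0.12 rad and horizontal distance between reel_mid and pad_blue below 0.015 m and height (world z) of reel_mid between 0.037 and 0.049 m and contact force between the fingers and cassette below 0.05 N), for 0.2 s.
3. the tank stands released on the white pad, reel and cassette still in place (horizontal distance between tank_mid and pad_white below 0.015 m and height (world z) of tank_mid between 0.053 and 0.065 m and angle between each of tank_mid, reel_mid, cassette_mid's own z axis and vertical below 0.12 rad and horizontal distance between reel_mid and pad_blue below 0.015 m and height (world z) of reel_mid between 0.037 and 0.049 m and horizontal distance between cassette_mid and tray below 0.015 m and height (world z) of cassette_mid between 0.022 and 0.034 m and contact force between the fingers and tank below 0.05 N), for 0.2 s.
4. the funnel sits released over the tank's cap (horizontal distance between funnel_mid and tank_mid below 0.014 m and height (world z) of funnel_mid between 0.119 and 0.133 m and angle between each of funnel_mid, tank_mid's own z axis and vertical below 0.12 rad and horizontal distance between tank_mid and pad_white below 0.015 m and height (world z) of tank_mid between 0.053 and 0.065 m and contact force between the fingers and funnel below 0.05 N), for 0.2 s.
At the end, for the whole second after the job is handed in: Reel within 15 mm of the blue pad's centre, tank of the white pad's, cassette of the midpoint between the pads; funnel within 14 mm of the tank's axis, resting on its top; heights within 6 mm (funnel 7), upright within 0.12 rad, released and at rest (under 0.02 m/s) (horizontal distance between reel_mid and pad_blue below 0.015 m and height (world z) of reel_mid between 0.037 and 0.049 m and angle between each of reel_mid, cassette_mid, tank_mid, funnel_mid's own z axis and vertical below 0.12 rad and horizontal distance between cassette_mid and tray below 0.015 m and height (world z) of cassette_mid between 0.022 and 0.034 m and horizontal distance between tank_mid and pad_white below 0.015 m and height (world z) of tank_mid between 0.053 and 0.065 m and horizontal distance between funnel_mid and tank_mid below 0.014 m and height (world z) of funnel_mid between 0.119 and 0.133 m and linear speed of each of reel, cassette, tank, funnel below 0.02 m/s); the robot touches nothing.
It fails at once if the blower is moved more than 20 mm (distance of blower from where it was at the start of the episode above 0.02 m).
It fails at once if the thermometer clip is moved more than 20 mm (distance of clip from where it was at the start of the episode above 0.02 m).
It fails at once if the bottle is moved more than 20 mm (distance of chem from where it was at the start of the episode above 0.02 m).
It also fails if it takes over 109 s, if anything falls off the work surface, if the arm or the gripper's body presses on something with over 40 N, if the wrist force passes 120 N, or if a joint passes its speed limit or range.

## Working session

There is one attempt and no reset: what is moved stays moved. The work goes in short steps, Python scripts to look and compute and a tool call to move; the robot and the scene stay as the last step left them, time stands still between calls to the robot, and variables do not carry over. Pictures are saved under pics/ and viewed, at most 14 in all, crops included, and the job is handed in when it is done.

Besides the shell and the picture viewer there is one more tool, called after "Request:" as a command line: name --pt "numbers of a row" for each row, then --argument value for the rest. servo_tool: Moves the arm, as the interface text tells. Its arguments: {"type":"object","properties":{"commands":{"type":"array"}},"required":["commands"]}

```bash
mkdir -p pics; cat > h.py <<'E'
import numpy as np, cv2
from workcell import status, viewer, bot
from scipy.spatial.transform import Rotation as Ro
def cam(n):
    o=status.get_obs(); im,d=viewer.camera(n); c=viewer.get_calibration(n); K=np.array(c["camera_matrix"])
    if n=="wrist":
        T=np.array(c["T_tool_cam"]); Rt=Ro.from_quat(o["tool_rot"]).as_matrix()
        R=Rt@T[:3,:3]; p=Rt@T[:3,3]+np.array(o["eef_pos"])
    else:
        R=np.array(c["R"]).T; p=-R@np.array(c["t"])
    return im,d,K,R,p
def ray(px,K,R,p,z):  # intersect pixel [row,col] with plane z
    v=R@np.linalg.solve(K,[px[1],px[0],1.]); return p+v*(z-p[2])/v[2]
def cloud(mask,d,K,R,p):
    r,c=np.nonzero(mask&(d>0)); z=d[r,c]
    return (R@(np.linalg.inv(K)@np.array([c*z,r*z,z]))).T+p
def save(im,f): cv2.imwrite("pics/"+f,cv2.cvtColor(im,cv2.COLOR_RGB2BGR))
E
python3 - <<'E'
from h import *
print(status.get_obs())
H=dict(reel_mid=.037,cassette_mid=.025,tank_mid=.053,funnel_mid=.04,tray=.003,pad_blue=.006,pad_white=.006,blower=0,clip=0,chem=0)
for n in ["top","side"]:
    im,d,K,R,p=cam(n); save(im,n+"0.png"); print(n,p)
    for l,z in H.items():
        for q in viewer.spot_point(n,l)[:3]:
            print(l,round(q["p"],2),np.round(q["pixel"]),np.round(ray(q["pixel"],K,R,p,z),3))
E
```

```text
{'clock': 0.0, 'joint_pos': array([-1.29401785e+00,  2.41435489e-01,  3.72197373e-03,  1.33520360e+00,
        4.20775669e-05,  1.57080986e+00]), 'joint_vel': array([-7.63376258e-04,  1.41452684e-03,  1.00349256e-03, -6.65535738e-05,
       -5.98528038e-04,  1.18645748e-03]), 'tau': array([ 1.05763094e-03, -3.72319937e+01,  2.52407312e+01,  1.69678428e-02,
        1.09494456e-04,  3.16581321e-06]), 'eef_pos': array([ 0.13647209, -0.48037223,  0.23840084]), 'tool_rot': array([ 9.90439862e-01,  1.37941129e-01, -1.25448540e-04, -1.05315666e-03]), 'ft_force': array([ 0.37123489, -0.76604294, -0.47087138]), 'ft_torque': array([ 0.02476002, -0.0041636 ,  0.00455107]), 'grasp_force': 0.0, 'grip_width': 0.08566064677143108}
top [0.40676435 0.04115967 1.50631677]
reel_mid 0.77 [327. 206.] [0.377 0.292 0.037]
cassette_mid 0.67 [258. 475.] [ 0.54  -0.38   0.025]
tank_mid 0.72 [259. 376.] [ 0.539 -0.125  0.053]
tank_mid 0.61 [313. 140.] [0.415 0.449 0.053]
funnel_mid 0.89 [312. 455.] [ 0.407 -0.32   0.04 ]
tray 0.65 [176. 253.] [0.761 0.182 0.003]
tray 0.17 [253. 170.] [0.564 0.39  0.003]
pad_bl
[... 311 characters left out ...]
372]
reel_mid 0.83 [202. 206.] [0.385 0.284 0.037]
reel_mid 0.69 [160. 255.] [0.55  0.399 0.037]
cassette_mid 0.57 [427. 393.] [ 0.55  -0.375  0.025]
tank_mid 0.66 [195. 271.] [0.538 0.229 0.053]
tank_mid 0.64 [159. 259.] [0.555 0.38  0.053]
tank_mid 0.55 [157. 198.] [0.404 0.451 0.053]
funnel_mid 0.9 [423. 301.] [ 0.407 -0.315  0.04 ]
tray 0.57 [252. 285.] [0.519 0.08  0.003]
tray 0.56 [286. 302.] [ 0.522 -0.028  0.003]
pad_blue 0.79 [250. 286.] [0.523 0.083 0.006]
pad_white 0.78 [325. 325.] [ 0.529 -0.137  0.006]
blower 0.92 [201. 357.] [0.759 0.178 0.   ]
blower 0.53 [300. 420.] [ 0.744 -0.156  0.   ]
clip 0.67 [253. 387.] [ 0.742 -0.011  0.   ]
chem 0.8 [300. 420.] [ 0.743 -0.156  0.   ]
```

View pics/top0.png

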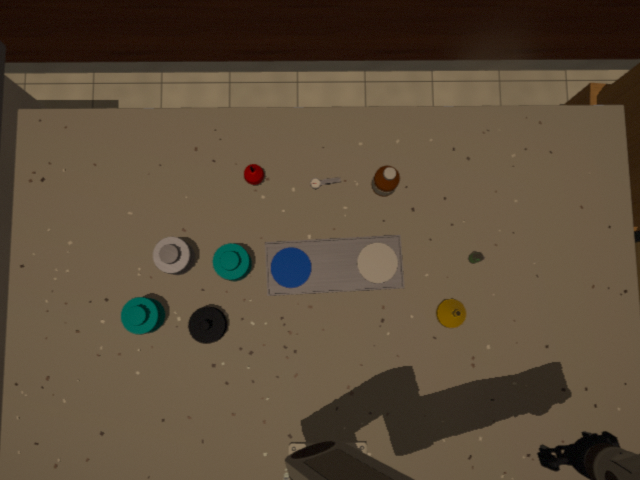

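View pics/side0.png

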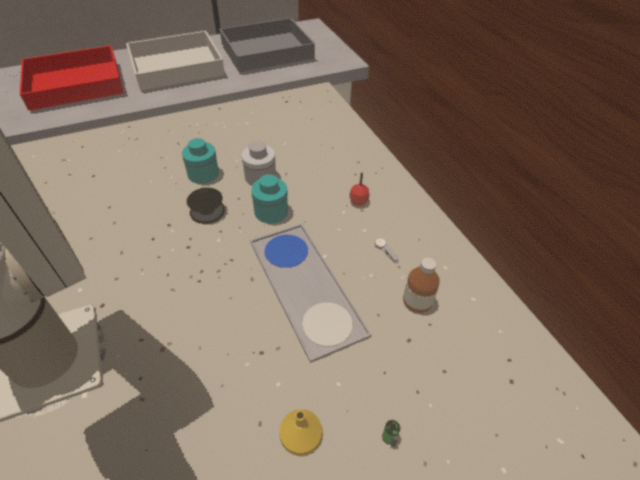

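Top view: the tank candidates are grey steel at (255,171), turquoise at (262,232) and turquoise at (315,141). The steel one fits the description, because the turquoise ones are look-alikes. The reel is at (325,208), the cassette at (257,475), the funnel at (313,451), the blue pad at (268,291) and the white pad at (262,377). The side view agrees, with the steel tank at (163,259). Next I'll measure and confirm in a crop.

```bash
python3 - <<'E'
from h import *
def circ(P):
    A=np.c_[2*P,np.ones(len(P))]; s=np.linalg.lstsq(A,(P**2).sum(1),rcond=None)[0]; return s[:2],np.sqrt(s[2]+s[:2]@s[:2])
G={"reel":(.38,.288),"cass":(.545,-.378),"tank":(.555,.38),"fun":(.407,-.318)}
Z={"reel":[(.035,.055),(.065,.08)],"cass":[(.035,.055)],"tank":[(.07,.09),(.098,.115)],"fun":[(0.006,.09),(.055,.09)]}
ims={}
for n in ["top","side"]:
    im,d,K,R,p=cam(n); ims[n]=im
    C=cloud(np.ones(d.shape,bool),d,K,R,p); 
    t=C[(abs(C[:,0]-.4)<.05)&(abs(C[:,1]+.15)<.05)]; print(n,"table z",np.median(t[:,2]))
    for k,g in G.items():
        for a,b in Z[k]:
            q=C[(np.hypot(*(C[:,:2]-g).T)<.06)&(C[:,2]>a)&(C[:,2]<b)]
            if len(q)>4:
                h=q[:,:2].astype(np.float32); (c,r)=cv2.minEnclosingCircle(h)
                print(k,a,len(q),"z",np.round(np.median(q[:,2]),3),"c",np.round(c,4),"r",round(r,4),"mean",np.round(h.mean(0),4))
    for l in["pad_blue","pad_white"]:
        m=viewer.masks_of(n,l)[0]; M=m["mask"]; r,c=np.nonzero(M)
        P=np.array([ray((a,b),K,R,p,.006)[:2] for a,b in zip(r,c)])
        cc,rr=cv2.minEnclosingCircle(P.astype(np.float32)); print(l,m["p"],np.round(cc,4),round(rr,4),np.round(P.mean(0),4))
    m=viewer.masks_of(n,"tray")
    for q in m[:2]:
        r,c=np.nonzero(q["mask"]); P=np.array([ray((a,b),K,R,p,.005)[:2] for a,b in zip(r,c)],np.float32); print("tray",q["p"],cv2.minAreaRect(P))
a=cv2.resize(ims["top"][225:350,100:260],None,fx=3,fy=3); b=cv2.resize(ims["side"][125:230,170:310],(400,375)) 
save(np.hstack([a[:375,:400],b[:375]]),"crop.png")
E
```

```text
top table z 0.0005673156291057246
reel 0.035 991 z 0.045 c [0.3835 0.2904] r 0.0457 mean [0.3835 0.2893]
reel 0.065 77 z 0.074 c [0.3833 0.2897] r 0.0124 mean [0.3835 0.2892]
cass 0.035 96 z 0.046 c [ 0.5395 -0.3812] r 0.0156 mean [ 0.5425 -0.3802]
tank 0.07 758 z 0.08 c [0.5524 0.3704] r 0.0447 mean [0.5514 0.3676]
tank 0.098 300 z 0.106 c [0.5531 0.37  ] r 0.0234 mean [0.5524 0.3699]
fun 0.006 745 z 0.029 c [ 0.4061 -0.3178] r 0.0592 mean [ 0.4047 -0.3122]
fun 0.055 52 z 0.079 c [ 0.4032 -0.314 ] r 0.0099 mean [ 0.4046 -0.3145]
pad_blue 0.73 [0.5242 0.0851] 0.0525 [0.5242 0.0852]
pad_white 0.92 [ 0.5357 -0.1317] 0.0537 [ 0.5351 -0.1336]
tray 0.59 ((0.52890545129776, -0.024762198328971863), (0.14114513993263245, 0.3499222993850708), 3.0991628170013428)
side table z -0.0014783487134515383
reel 0.035 629 z 0.043 c [0.3836 0.2898] r 0.0462 mean [0.3813 0.2823]
reel 0.065 66 z 0.072 c [0.3832 0.2877] r 0.0127 mean [0.3822 0.2865]
cass 0.035 233 z 0.044 c [ 0.5426 -0.3831] r 0.0158 mean [ 0.5416 -0.3821]
tank 0.07 433 z 0.078 c [0.5494 0.3693] r 0.0457 mean [0.5471 0.3555]
tank 0.098 163 z 0.104 c [0.5516 0.3692] r 0.0245 mean [0.5509 0.3676]
fun 0.006 1534 z 0.028 c [ 0.404  -0.3167] r 0.0369 mean [ 0.4014 -0.3244]
fun 0.055 130 z 0.078 c [ 0.4038 -0.3174] r 0.0084 mean [ 0.4033 -0.3189]
pad_blue 0.85 [0.5229 0.083 ] 0.0519 [0.5221 0.0814]
pad_white 0.8 [ 0.5337 -0.1361] 0.0538 [ 0.5328 -0.1376]
tray 0.64 ((0.528484582901001, -0.023847952485084534), (0.14149673283100128, 0.3553701937198639), 3.2717580795288086)
```

View pics/crop.png

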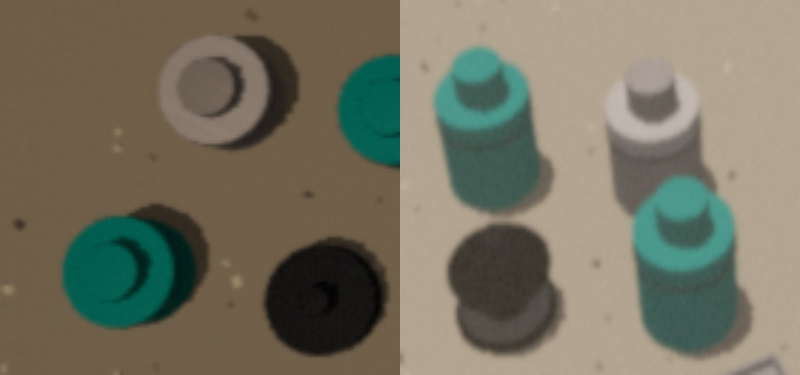

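The crop confirms the steel tank: grey at (85,205) in the left half, with the turquoise ones clearly different in colour. First I'll turn the tool so its x axis is world y and its y axis is world x, then travel towards the reel.

Request:
servo_tool --pt "85 0 0 0 -0.185" --pt "85 0 0 0 -0.185" --pt "85 0 0 0 -0.185" --pt "85 0 0 0 -0.185" --pt "85 0 0 0 -0.185" --pt "85 0 0 0 -0.185" --pt "85 0 0 0 -0.184" --pt "85 40 40 0 0" --pt "85 40 40 0 0" --pt "85 40 40 0 0" --pt "85 40 40 0 0" --pt "85 40 40 0 0" --pt "85 40 40 0 0" --pt "85 58 0 0 0" --pt "85 58 0 0 0" --pt "85 58 0 0 0" --pt "85 58 0 0 0" --pt "85 58 0 0 0" --pt "85 0 0 0 0"

```text
clock: 3.88
eef_pos: [0.3764, 0.0526, 0.2395]
tool_rot: [0.704, 0.71, 0.0, -0.0]
ft_force: [-0.5, 0.2, -0.5]
grip_width: 0.0854
grasp_force: 0.0
```

Request:
servo_tool --pt "85 48 1 0 0" --pt "85 48 2 0 0" --pt "85 48 2 0 0" --pt "85 48 1 0 0" --pt "85 45 1 0 0" --pt "60 0 0 40 0" --pt "60 0 0 40 0" --pt "60 0 0 0 0"

```text
clock: 4.88
eef_pos: [0.382, 0.2835, 0.1565]
tool_rot: [0.708, 0.707, -0.004, -0.0]
ft_force: [-0.2, -0.7, -0.5]
grip_width: 0.0596
grasp_force: 0.0
```

```bash
python3 - <<'E'
from h import *
im,d,K,R,p=cam("wrist"); save(im,"w1.png"); print(status.get_obs()["eef_pos"])
C=cloud(np.ones(d.shape,bool),d,K,R,p)
q=C[(np.hypot(*(C[:,:2]-(.3835,.289)).T)<.03)&(C[:,2]>.062)&(C[:,2]<.085)]
if len(q): print(len(q),np.median(q[:,2]),cv2.minEnclosingCircle(q[:,:2].astype(np.float32)))
E
```

```text
[0.38344858 0.28455408 0.15871226]
1485 0.07347220852188549 ((0.38383206725120544, 0.2932291328907013), 0.01199134811758995)
```

View pics/w1.png

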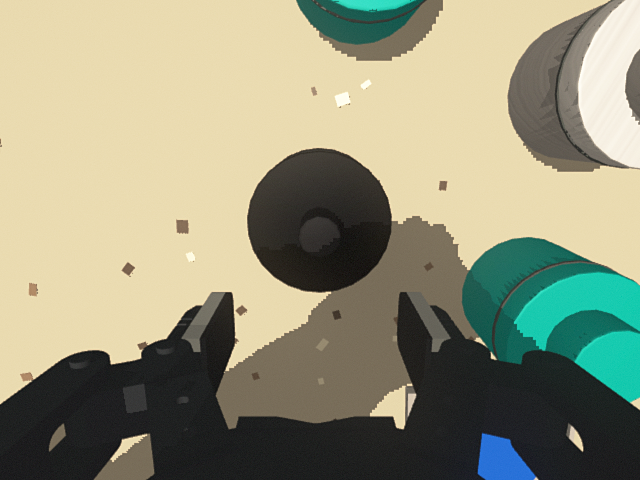

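The wrist view shows the reel's column at (235,320), centred between the fingers. Descending.

Request:
servo_tool --pt "60 3 0 40 0" --pt "60 2 0 40 0" --pt "60 0 0 16 0" --pt "60 0 0 0 0" --pt "60 0 0 0 0"

```text
clock: 5.55
eef_pos: [0.3854, 0.2918, 0.0654]
tool_rot: [0.707, 0.707, 0.002, 0.0]
ft_force: [-0.4, 0.3, -0.0]
grip_width: 0.0603
grasp_force: 0.0
```

Request:
servo_tool --pt "60 0 0 5 0" --pt "20 0 0 0 0" --pt "20 0 0 0 0" --pt "20 0 0 0 0" --pt "20 0 0 0 0" --pt "20 0 0 0 0"

```text
clock: 6.3
eef_pos: [0.3838, 0.2912, 0.0587]
tool_rot: [0.707, 0.707, 0.0, 0.0]
ft_force: [-1.1, -0.4, 6.3]
grip_width: 0.0224
grasp_force: 58.9
```

Request:
servo_tool --pt "20 0 0 -50 0" --pt "20 0 0 -50 0" --pt "20 -40 0 0 0" --pt "20 -45 10 0 0" --pt "20 -45 25 0 0" --pt "20 -40 35 0 0" --pt "20 -37 40 0 0" --pt "20 0 30 0 0" --pt "20 0 0 30 0" --pt "20 0 0 30 0" --pt "20 0 0 0 0" --pt "20 0 0 0 0"

```text
clock: 7.8
eef_pos: [0.524, 0.0841, 0.0989]
tool_rot: [0.707, 0.707, 0.0, 0.0]
ft_force: [0.0, 0.7, -0.3]
grip_width: 0.0218
grasp_force: 59.2
```

Request:
servo_tool --pt "20 0 0 20 0" --pt "20 0 0 8 0" --pt "20 0 0 5 0" --pt "20 0 0 0 0" --pt "20 0 0 0 0"

```text
clock: 8.43
eef_pos: [0.5241, 0.0841, 0.0659]
tool_rot: [0.707, 0.707, 0.0, 0.0]
ft_force: [0.8, 0.3, 0.3]
grip_width: 0.0222
grasp_force: 59.2
```

Release, retreat, and look from above.

Request:
servo_tool --pt "40 0 0 0 0" --pt "60 0 0 0 0" --pt "60 0 0 0 0" --pt "60 0 0 -10 0" --pt "60 0 0 -50 0" --pt "60 0 0 -50 0" --pt "60 -40 0 -30 0" --pt "60 -50 0 0 0" --pt "60 0 0 0 0" --pt "60 0 0 0 0"

```text
clock: 9.68
eef_pos: [0.5235, -0.006, 0.2056]
tool_rot: [0.707, 0.707, 0.0, -0.0]
ft_force: [-0.6, 0.2, -0.8]
grip_width: 0.0602
grasp_force: 0.0
```

```bash
python3 - <<'E'
from h import *
print(status.get_obs()["eef_pos"])
im,d,K,R,p=cam("wrist"); save(im,"w2.png")
C=cloud(np.ones(d.shape,bool),d,K,R,p)
for a,b,r in [(.045,.057,.055),(.07,.09,.03)]:
    q=C[(np.hypot(*(C[:,:2]-(.524,.084)).T)<r)&(C[:,2]>a)&(C[:,2]<b)]
    if len(q): print(len(q),np.median(q[:,2]),cv2.minEnclosingCircle(q[:,:2].astype(np.float32)))
for l in["pad_blue","pad_white","tray"]:
    for q in viewer.masks_of("wrist",l)[:1]:
        rr,cc=np.nonzero(q["mask"]); P=np.array([ray((a,b),K,R,p,.006)[:2] for a,b in zip(rr,cc)],np.float32); print(l,q["p"],cv2.minAreaRect(P) if l=="tray" else cv2.minEnclosingCircle(P))
E
```

```text
[ 0.5235136  -0.00596399  0.20560648]
13506 0.050618055883152185 ((0.5243273973464966, 0.08598162233829498), 0.04505828768014908)
1270 0.0794994161013568 ((0.5242006778717041, 0.08601749688386917), 0.012137108482420444)
pad_blue 0.93 ((0.5390387773513794, 0.06046513095498085), 0.041132669895887375)
pad_white 0.89 ((0.5346078276634216, -0.13117162883281708), 0.05247960612177849)
tray 0.77 ((0.5298661589622498, -0.02280224859714508), (0.13875260949134827, 0.3503282070159912), 2.5378427505493164)
```

View pics/w2.png

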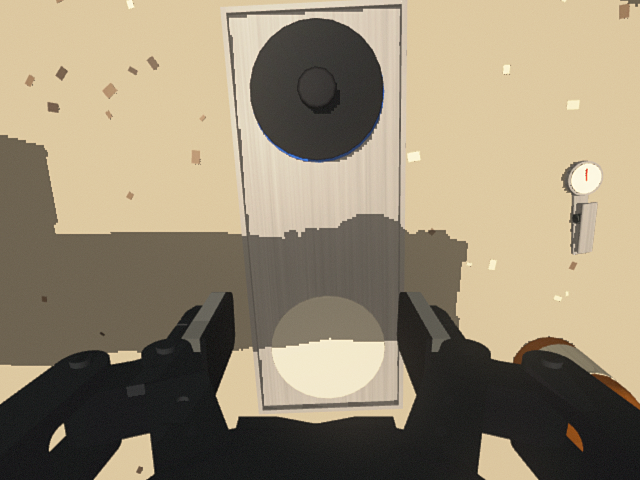

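The wrist view shows the reel flat on the blue pad (88,317), well centred, and the white pad at (345,328). Next is the cassette.

Request:
servo_tool --pt "60 -55 3 0 0" --pt "60 -55 3 0 0" --pt "60 -55 3 0 0" --pt "60 -55 3 0 0" --pt "60 -55 3 0 0" --pt "60 -50 3 0 0" --pt "60 -50 0 40 0" --pt "60 0 0 40 0" --pt "60 0 0 0 0" --pt "60 0 0 0 0"

```text
clock: 11.12
eef_pos: [0.5427, -0.3791, 0.1276]
tool_rot: [0.707, 0.708, 0.0, 0.001]
ft_force: [0.3, 0.5, 0.4]
grip_width: 0.0603
grasp_force: 0.0
```

```bash
python3 - <<'E'
from h import *
print(status.get_obs()["eef_pos"])
im,d,K,R,p=cam("wrist"); save(im,"w3.png")
C=cloud(np.ones(d.shape,bool),d,K,R,p)
for a,b,r in [(.041,.0475,.025),(.0485,.056,.025)]:
    q=C[(np.hypot(*(C[:,:2]-(.542,-.381)).T)<r)&(C[:,2]>a)&(C[:,2]<b)]
    if len(q): print(len(q),np.median(q[:,2]),cv2.minEnclosingCircle(q[:,:2].astype(np.float32)),q.mean(0))
E
```

```text
[ 0.54269809 -0.37910435  0.12758149]
1356 0.04572785069412011 ((0.54361891746521, -0.3773882985115051), 0.012941481545567513) [ 0.54349102 -0.3767158   0.04569881]
257 0.04971975376482346 ((0.5433008670806885, -0.3772345185279846), 0.005323225166648626) [ 0.54348274 -0.37711059  0.04973399]
```

View pics/w3.png

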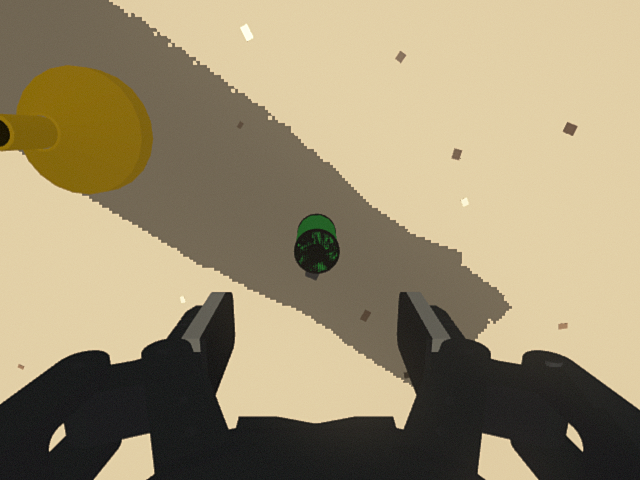

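The cassette's nub is at (250,317), upright and centred between the fingers.

Request:
servo_tool --pt "60 0 0 40 0" --pt "60 0 0 40 0" --pt "60 0 0 20 0" --pt "60 0 0 0 0" --pt "60 0 0 0 0" --pt "20 0 0 0 0" --pt "20 0 0 0 0" --pt "20 0 0 0 0" --pt "20 0 0 0 0" --pt "20 0 0 0 0"

```text
clock: 12.42
eef_pos: [0.5426, -0.3804, 0.0279]
tool_rot: [0.707, 0.707, 0.0, 0.001]
ft_force: [0.3, -0.0, 6.4]
grip_width: 0.0235
grasp_force: 58.9
```

Request:
servo_tool --pt "20 0 0 -50 0" --pt "20 0 0 -50 0" --pt "20 50 -3 0 0" --pt "20 55 -3 0 0" --pt "20 55 -3 0 0" --pt "20 55 -2 0 0" --pt "20 55 -2 0 0" --pt "20 50 0 0 0" --pt "20 36 0 0 0" --pt "20 0 0 40 0" --pt "20 0 0 30 0" --pt "20 0 0 0 0" --pt "20 0 0 0 0"

```text
clock: 14.05
eef_pos: [0.5293, -0.0239, 0.0571]
tool_rot: [0.707, 0.707, 0.0, 0.0]
ft_force: [1.2, 0.2, -1.0]
grip_width: 0.0235
grasp_force: 58.9
```

Request:
servo_tool --pt "20 -1 0 18 0" --pt "20 0 0 7 0" --pt "20 0 0 0 0" --pt "20 0 0 0 0" --pt "40 0 0 0 0" --pt "60 0 0 0 0" --pt "60 0 0 0 0" --pt "60 0 0 -10 0" --pt "60 0 0 -50 0" --pt "60 0 0 -50 0" --pt "60 0 0 -40 0" --pt "60 0 0 -40 0" --pt "60 0 0 -35 0" --pt "60 0 0 0 0" --pt "60 0 0 0 0"

```text
clock: 15.92
eef_pos: [0.5283, -0.0247, 0.2561]
tool_rot: [0.707, 0.707, -0.0, -0.0]
ft_force: [-0.5, -0.5, 0.0]
grip_width: 0.0604
grasp_force: 0.0
```

```bash
python3 - <<'E'
from h import *
print(status.get_obs()["eef_pos"])
im,d,K,R,p=cam("wrist"); save(im,"w4.png")
C=cloud(np.ones(d.shape,bool),d,K,R,p)
for g,a,b,r in [((.529,-.025),.043,.051,.025),((.529,-.025),.0515,.06,.025),((.524,.084),.072,.09,.03)]:
    q=C[(np.hypot(*(C[:,:2]-g).T)<r)&(C[:,2]>a)&(C[:,2]<b)]
    if len(q): print(len(q),np.median(q[:,2]),cv2.minEnclosingCircle(q[:,:2].astype(np.float32)))
E
```

```text
[ 0.52828897 -0.02474911  0.25614871]
602 0.04862217074028691 ((0.5295823812484741, -0.024923261255025864), 0.015504773706197739)
104 0.05277814070477982 ((0.5296893119812012, -0.024105258285999298), 0.0042950864881277084)
941 0.07948500389310093 ((0.5242322683334351, 0.08555746078491211), 0.011967003345489502)
```

View pics/w4.png

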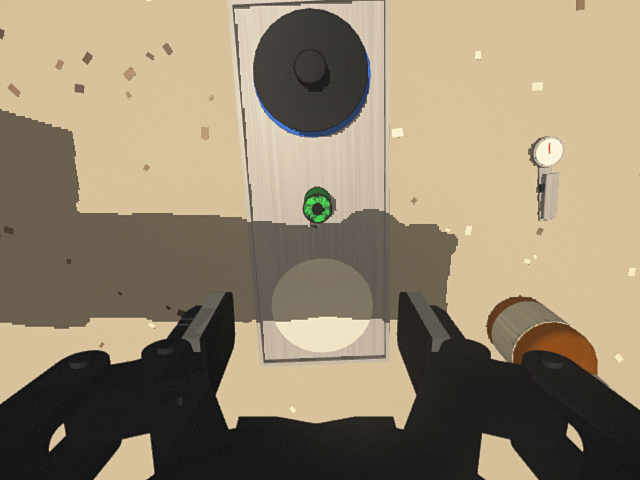

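The cassette (207,317) stands upright midway between the pads and the reel (68,311) is still in place. Now the tank.

Request:
servo_tool --pt "75 45 3 0 0" --pt "75 50 3 0 0" --pt "75 50 3 0 0" --pt "75 50 3 0 0" --pt "75 50 3 0 0" --pt "75 50 3 0 0" --pt "75 50 3 0 0" --pt "75 49 3 0 0" --pt "75 0 0 40 0" --pt "75 0 0 20 0" --pt "75 0 0 0 0" --pt "75 0 0 0 0"

```text
clock: 17.48
eef_pos: [0.5527, 0.3691, 0.1965]
tool_rot: [0.707, 0.707, -0.0, -0.0]
ft_force: [-0.3, -0.4, -0.2]
grip_width: 0.0751
grasp_force: 0.0
```

```bash
python3 - <<'E'
from h import *
print(status.get_obs()["eef_pos"])
im,d,K,R,p=cam("wrist"); save(im,"w5.png")
C=cloud(np.ones(d.shape,bool),d,K,R,p)
q=C[(np.hypot(*(C[:,:2]-(.552,.37)).T)<.035)&(C[:,2]>.095)&(C[:,2]<.115)]
if len(q): print(len(q),np.median(q[:,2]),cv2.minEnclosingCircle(q[:,:2].astype(np.float32)))
E
```

```text
[0.55273337 0.36911266 0.1964548 ]
4855 0.10559101161526249 ((0.5530294179916382, 0.3744831681251526), 0.022915692999958992)
```

View pics/w5.png

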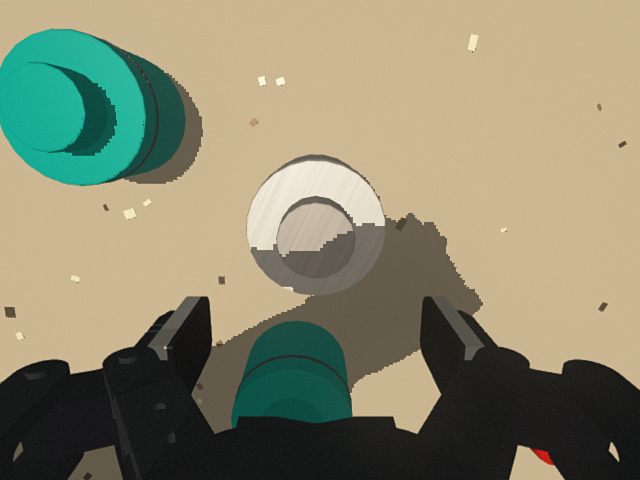

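Between the fingers is the steel tank, with its cap at (238,316). The turquoise ones are at (110,60) and (390,292).

Request:
servo_tool --pt "75 3 0 40 0" --pt "75 0 0 40 0" --pt "75 0 0 22 0" --pt "75 0 0 0 0" --pt "75 0 0 0 0" --pt "40 0 0 0 0" --pt "40 0 0 0 0" --pt "40 0 0 0 0" --pt "40 0 0 0 0" --pt "40 0 0 0 0"

```text
clock: 18.77
eef_pos: [0.5533, 0.3729, 0.0964]
tool_rot: [0.707, 0.707, 0.002, 0.0]
ft_force: [-1.0, -1.6, 6.2]
grip_width: 0.0438
grasp_force: 61.0
```

Request:
servo_tool --pt "40 0 0 -40 0" --pt "40 0 0 -50 0" --pt "40 0 0 -50 0" --pt "40 0 0 -20 0" --pt "40 -30 -1 0 0" --pt "40 -45 -2 0 0" --pt "40 -50 -2 0 0" --pt "40 -50 -2 0 0" --pt "40 -50 -2 0 0" --pt "40 -50 -2 0 0" --pt "40 -50 -2 0 0" --pt "40 -50 -2 0 0" --pt "40 -50 -2 0 0" --pt "40 -45 -1 0 0" --pt "40 -37 -1 0 0" --pt "40 0 0 0 0" --pt "40 0 0 50 0" --pt "40 0 0 30 0" --pt "40 0 0 0 0" --pt "40 0 0 0 0"

```text
clock: 21.28
eef_pos: [0.5344, -0.1344, 0.1755]
tool_rot: [0.707, 0.707, 0.0, 0.001]
ft_force: [0.2, 1.4, -2.4]
grip_width: 0.0437
grasp_force: 62.6
```

Request:
servo_tool --pt "40 0 0 30 0" --pt "40 0 0 25 0" --pt "40 0 0 10 0" --pt "40 0 0 6 0" --pt "40 0 0 0 0" --pt "40 0 0 0 0"

```text
clock: 22.02
eef_pos: [0.5345, -0.135, 0.1044]
tool_rot: [0.707, 0.707, 0.001, 0.001]
ft_force: [-0.7, 0.2, -3.0]
grip_width: 0.0435
grasp_force: 62.8
```

Request:
servo_tool --pt "40 0 0 1.5 0" --pt "40 0 0 0 0" --pt "40 0 0 0 0" --pt "60 0 0 0 0" --pt "75 0 0 0 0" --pt "75 0 0 0 0" --pt "75 0 0 -10 0" --pt "75 0 0 -50 0" --pt "75 0 0 -50 0" --pt "75 -50 0 -10 0" --pt "75 -50 0 0 0" --pt "75 0 0 0 0" --pt "75 0 0 0 0"

```text
clock: 23.65
eef_pos: [0.5334, -0.2346, 0.2219]
tool_rot: [0.707, 0.707, 0.0, -0.0]
ft_force: [-0.0, 0.9, -0.1]
grip_width: 0.0748
grasp_force: 0.0
```

```bash
python3 - <<'E'
from h import *
print(status.get_obs()["eef_pos"])
im,d,K,R,p=cam("wrist"); save(im,"w6.png")
C=cloud(np.ones(d.shape,bool),d,K,R,p)
for g,a,b,r in [((.529,-.025),.0515,.06,.025),((.524,.084),.072,.09,.03),((.5345,-.1345),.105,.12,.035)]:
    q=C[(np.hypot(*(C[:,:2]-g).T)<r)&(C[:,2]>a)&(C[:,2]<b)]
    if len(q): print(len(q),np.median(q[:,2]),cv2.minEnclosingCircle(q[:,:2].astype(np.float32)))
E
```

```text
[ 0.53343583 -0.23461276  0.22193273]
5533 0.11158456739607525 ((0.5334612131118774, -0.13364781439304352), 0.023066643625497818)
```

View pics/w6.png

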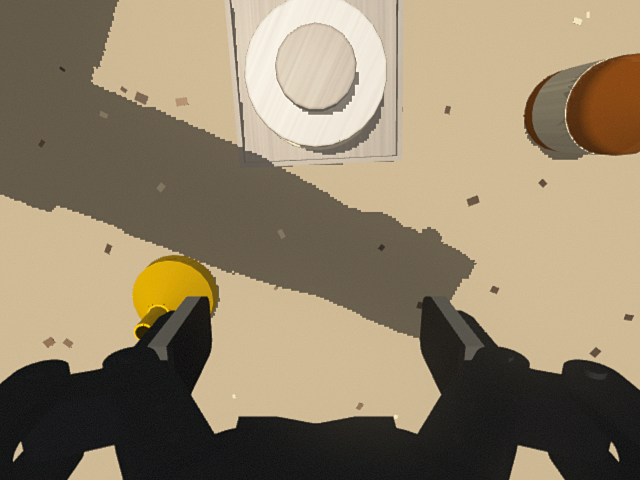

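The tank stands on the white pad with its cap at (66,316), top at 112 mm. Now the funnel.

Request:
servo_tool --pt "50 -27 -43 0 0" --pt "50 -27 -43 0 0" --pt "50 -27 -43 0 0" --pt "50 0 0 40 0" --pt "50 0 0 20 0" --pt "50 0 0 0 0" --pt "50 0 0 0 0"

```text
clock: 24.58
eef_pos: [0.4055, -0.3154, 0.1628]
tool_rot: [0.707, 0.708, 0.0, 0.001]
ft_force: [1.0, -0.1, 0.2]
grip_width: 0.0498
grasp_force: 0.0
```

```bash
python3 - <<'E'
from h import *
print(status.get_obs()["eef_pos"])
im,d,K,R,p=cam("wrist"); save(im,"w7.png")
C=cloud(np.ones(d.shape,bool),d,K,R,p)
for a,b,r in [(.006,.018,.05),(.055,.075,.025),(.076,.09,.025)]:
    q=C[(np.hypot(*(C[:,:2]-(.404,-.315)).T)<r)&(C[:,2]>a)&(C[:,2]<b)]
    if len(q): print(len(q),np.median(q[:,2]),cv2.minEnclosingCircle(q[:,:2].astype(np.float32)))
E
```

```text
[ 0.40550832 -0.31538362  0.16276859]
786 0.016565490148666817 ((0.4047919511795044, -0.3136345446109772), 0.03673109784722328)
204 0.06574344880144493 ((0.40498584508895874, -0.3133433759212494), 0.008007604628801346)
623 0.07994246078225598 ((0.40499773621559143, -0.3134629428386688), 0.00798705779016018)
```

View pics/w7.png

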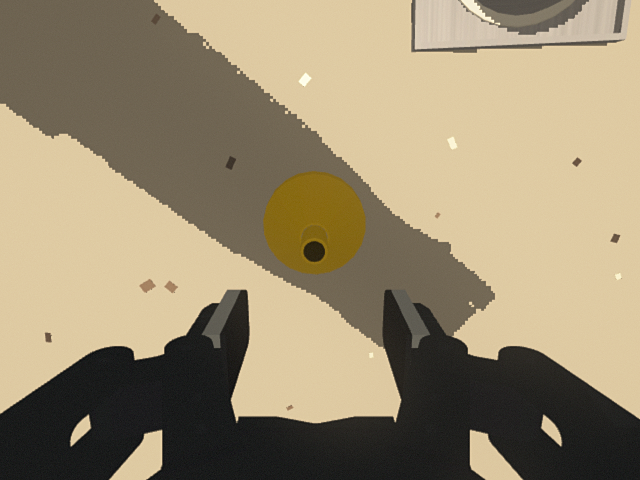

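The funnel's spout is at (251,314), upright and centred.

Request:
servo_tool --pt "50 0 0 40 0" --pt "50 0 0 40 0" --pt "50 0 0 16 0" --pt "50 0 0 0 0" --pt "50 0 0 0 0" --pt "10 0 0 0 0" --pt "10 0 0 0 0" --pt "10 0 0 0 0" --pt "10 0 0 0 0" --pt "10 0 0 0 0"

```text
clock: 25.88
eef_pos: [0.4052, -0.3162, 0.0668]
tool_rot: [0.707, 0.707, 0.0, 0.001]
ft_force: [-0.3, 0.7, 6.2]
grip_width: 0.0141
grasp_force: 58.5
```

Request:
servo_tool --pt "10 0 0 -45 0" --pt "10 0 0 -50 0" --pt "10 0 0 -50 0" --pt "10 0 0 -30 0" --pt "10 36 26 0 0" --pt "10 36 26 0 0" --pt "10 36 26 0 0" --pt "10 36 26 0 0" --pt "10 37 25 0 0" --pt "10 0 0 0 0" --pt "10 0 0 30 0" --pt "10 0 0 15 0" --pt "10 0 0 0 0" --pt "10 0 0 0 0"

```text
clock: 27.62
eef_pos: [0.5338, -0.1354, 0.1966]
tool_rot: [0.707, 0.707, 0.0, 0.0]
ft_force: [-0.3, -0.2, 0.5]
grip_width: 0.0138
grasp_force: 58.6
```

Descend 43 mm to about 0.154, then release and retreat.

Request:
servo_tool --pt "10 0 0 15 0" --pt "10 0 0 15 0" --pt "10 0 0 8 0" --pt "10 0 0 5 0" --pt "10 0 0 0 0" --pt "10 0 0 0 0"

```text
clock: 28.38
eef_pos: [0.5338, -0.1348, 0.1529]
tool_rot: [0.707, 0.707, 0.0, 0.0]
ft_force: [-0.1, -0.2, 0.2]
grip_width: 0.0138
grasp_force: 58.8
```

Request:
servo_tool --pt "30 0 0 0 0" --pt "50 0 0 0 0" --pt "50 0 0 0 0" --pt "50 0 0 -10 0" --pt "50 0 0 -40 0" --pt "50 0 0 -30 0" --pt "50 -50 0 -20 0" --pt "50 -50 -20 0 0" --pt "50 -50 -30 0 0" --pt "50 0 0 0 0" --pt "50 0 0 0 0"

```text
clock: 29.75
eef_pos: [0.4837, -0.2848, 0.2533]
tool_rot: [0.707, 0.707, 0.0, 0.0]
ft_force: [-0.9, -0.1, -0.5]
grip_width: 0.05
grasp_force: 0.0
```

```bash
python3 - <<'E'
from h import *
for n in ["top","side"]:
    im,d,K,R,p=cam(n)
    C=cloud(np.ones(d.shape,bool),d,K,R,p)
    for k,g,a,b,r in [("spout",(.534,-.135),.14,.18,.03),("funnel",(.534,-.135),.09,.12,.06),("cass",(.529,-.025),.041,.06,.025),("reel",(.524,.084),.07,.09,.03)]:
        q=C[(np.hypot(*(C[:,:2]-g).T)<r)&(C[:,2]>a)&(C[:,2]<b)]
        if len(q): print(n,k,len(q),q[:,2].max(),cv2.minEnclosingCircle(q[:,:2].astype(np.float32)))
save(cv2.resize(im[200:400,200:467],(800,600)),"end.png")
E
```

```text
top spout 51 0.17339300696025228 ((0.5349950194358826, -0.13417087495326996), 0.009805308654904366)
top funnel 498 0.11996445703727887 ((0.5315905213356018, -0.13603344559669495), 0.04340671747922897)
top cass 85 0.05712095789880545 ((0.5292763113975525, -0.027608700096607208), 0.015038286335766315)
top reel 76 0.08761236435740782 ((0.5233876705169678, 0.08296384662389755), 0.01171836256980896)
side funnel 56 0.11230968545357944 ((0.5323876142501831, -0.13629275560379028), 0.03638336807489395)
side cass 107 0.05287833375737416 ((0.5273811221122742, -0.027132680639624596), 0.015602584928274155)
side reel 83 0.0817081867846331 ((0.5225219130516052, 0.08106033504009247), 0.013010140508413315)
```

View pics/end.png

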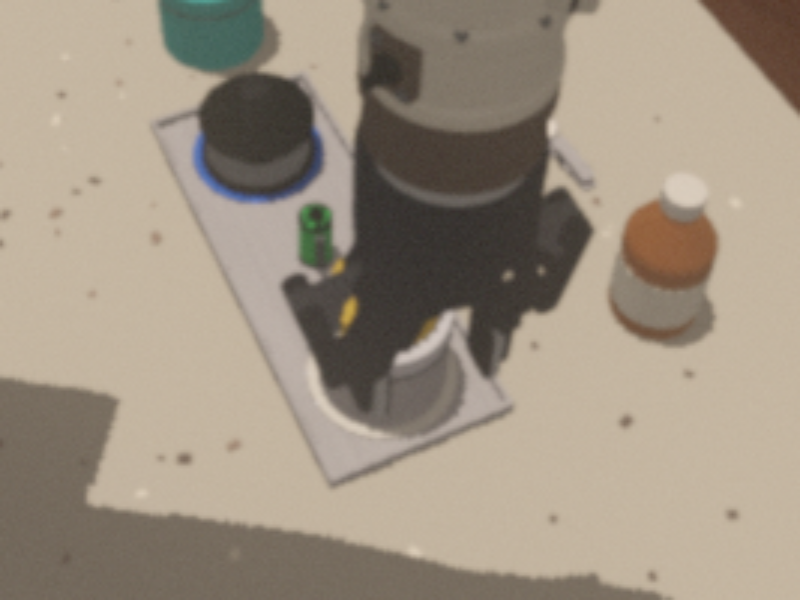

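The crop shows the reel on the blue pad (130,255) and the cassette standing (235,315). The arm hides the tank and funnel, but depth puts the spout on the tank's axis. One last height check from the wrist, then I'll hand in.

```bash
python3 - <<'E'
from h import *
im,d,K,R,p=cam("wrist"); C=cloud(np.ones(d.shape,bool),d,K,R,p)
q=C[(np.hypot(*(C[:,:2]-(.534,-.134)).T)<.03)&(C[:,2]>.14)]
z=np.percentile(q[:,2],95); c,r=cv2.minEnclosingCircle(q[:,:2].astype(np.float32)); print(len(q),z,c,r)
if .16<z<.173 and r<.012: print(bot.job_done())
E
```

```text
Traceback (most recent call last):
IndexError: index -1 is out of bounds for axis 0 with size 0
```

The funnel is out of the wrist camera's view, so I'll use the top camera.

```bash
python3 - <<'E'
from h import *
im,d,K,R,p=cam("top"); C=cloud(np.ones(d.shape,bool),d,K,R,p)
q=C[(np.hypot(*(C[:,:2]-(.534,-.134)).T)<.03)&(C[:,2]>.14)&(C[:,2]<.2)]
z=np.median(q[:,2]); c,r=cv2.minEnclosingCircle(q[:,:2].astype(np.float32)); print(len(q),z,c,r)
if .155<z<.173 and r<.013: print(bot.job_done())
E
```

```text
55 0.16564159236463283 (0.5310254693031311, -0.13417626917362213) 0.009982287883758545
the job is handed in; nothing more can be done
None
```

All four pieces are set down and released (reel on the blue pad, cassette midway between the pads, steel tank on the white pad, funnel over its cap), and the job is handed in at about 30 s; the last camera check put the funnel's spout upright on the tank's axis at the right height, but no verdict came back.

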